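# Lock the dicer's blade cassette with its ball-lock pin

## Robot

A 6-joint arm with a two-finger parallel gripper is mounted at the origin on a cart in front of the work surface, level with it; the furniture and walls round the work are solid. World frame = base frame: x ahead of the robot, y to its left, z up, the work surface at z = 0. Lengths are in m, angles in rad, forces in N, time in s.
With the tool pointing down it reaches from about 0.4 to 0.825 m from the base axis. Payload 7 kg.
Tool frame: the origin (TCP) lies midway between the tips of the shut fingers; the grasp point (between the pads) lies 19 mm behind it; z points along the fingers, y is the line along which they close (so a half turn about z gives the same grasp; the last joint's range is limited). The gripper opens to 88 mm and grips with 3 to 60 N. Pads are 19 mm wide; open, the fingers measure 130 mm over their backs; the gripper's body (78 mm by 193 mm) begins 47 mm behind the grasp point.
Start: joints at [-1.048, 0.359, 0.012, 0, -1.224, -0.288], TCP at [0.157, -0.656, 0.227] pointing down, gripper open.
Joint ranges: [-3.07, 3.07], [-1.43, 2.12], [-1.02, 1.25], [-3.03, 1.67], [-3.05, -0], [-3.03, 3.03]. Speed limits (rad/s): [2.39, 2.39, 3.01, 3.14, 3.14, 3.14].

## Interface

Orientations are given as [roll, pitch, yaw] about the fixed x, y, z axes, in that order (R = Rz(yaw) Ry(pitch) Rx(roll)).
In Python, from station import telemetry, eyes, ticket, recognise, trace gives the robot as it stands. The module is installed in compiled form; this text tells all that it offers.
- The arm moves only by the tool servo_tool, never from a script. Its argument "series" is a list that holds one entry, the list of rows, each a list of 4 numbers: the shift along the tool's x, y, z in mm, then the turn about the tool's z in rad. In form: [[[x, y, z, roll], ...]]. A call has exactly 10 rows; each row shifts and turns the commanded pose from where the row before left it, along the tool's axes as they then stand; what a row does not reach is not made up. A row lasts 1/12 s, in which the tool goes at most 41.7 mm and 7.16 degrees, less where a joint would pass 70% of its speed; a pose out of reach is approached as far as the arm can. A call is refused whole if a number of a shift passes 41.7 or a number of a turn 0.125, either way. A call with a gripper value outside its range is refused whole. "claw" is the gripper's target within -1 to 1 (shut at 1, half-way at 0, fully open at -1), set as the call begins (left out, the last holds). The fingers move at their own pace and stop on an object; "grip_force" is the grip in N (left out, the last holds). Time passes only in rows, so rows that do not move let the fingers close, or fill a call up. It gives the time, the measured TCP pose, the force, the opening and the grip force at its end, in the units of the state.
- telemetry.get_state(): the state, without advancing time (a new reading comes with each control period).
- eyes.grab_frame(name): name is "scene" or "side" or "wrist"; returns the picture (400x640x3 uint8, red, green, blue); there is no depth.
- eyes.calibration(name): a dict with "mtx" (3x3 intrinsics, pixels), "k1" (the pictures are not rectified: a ray, as slopes to the right and down, at radius r is drawn at 1 + k1 r^2 times it, then the intrinsics apply), "rvec" (rotation vector, rad) and "tvec" (3), from world to camera coordinates, as OpenCV has them. Camera axes: x right, y down, z forward; pixel columns grow to the right and rows downward; lengths in m; the calibration is good to about 2 mm. A picture is of the moment at which its call begins: read the wrist's pose just before it. calibration takes no time and is no camera call; for the wrist camera it gives the pose at the moment of the call.
- ticket.job_done(): hands the job in; it is judged then, once.
Trained networks look in the newest picture that a camera, given by its name, has taken for a name from the list of things; names that differ only in an ending like _2 or _b are one class to them, and where a whole thing is asked for, a point or a joint stands for the part that bears it (a point fixed in the world has none). Each returns a list of dicts, best first, with "conf" (0 to 1); they miss things now and then, are a little off and sometimes report something else, mostly with a low value. They report only what shows in the picture. A call takes as long as a camera call. They do not tell look-alikes from the thing itself.
- recognise(camera, name): "position" ([x, y, z] in m, in world coordinates, good to about 4 mm: the middle of the surface that is visible of it).
- trace(camera, name): "mask" (400x640 bool, what is visible of it).
The state is a dict: "t": time; "q": joint angles; "qd": joint speeds; "joint_efforts": joint torques, N m; "eef_pos": TCP position; "ee_rot": TCP orientation; "force": force on the tool from outside, world axes, zero at the start; "moment": the same for the moment, N m; "width": finger opening in m; "gripper_force": force on a finger pad.
Only numpy, scipy, OpenCV 4.12 (cv2) and the standard library are available. Lean on these libraries where they do the work, as an engineer would, in place of code of your own. Each camera call takes 0.05 s, during which the arm holds its last target. There are 200 camera calls.

## Task

Fit the blade cassette in the bench dicer: slide the blue cassette in along its rails until the hole in its tongue stands over the locking plate, then draw the ball-lock pin out of its parking boss with its red thumb button squeezed in. Keep the button in, put the pin down through the tongue and on through the plate's hidden hole underneath, easing the cassette in or out with the pin by feel until it drops, and never lean hard on it. Once the pin's collar sits flat on the tongue, let go so that the button springs out and the balls lock it; leave the ramekin, the spice jar and the steel pan where they are.

Things in the scene. Friction and masses are not known exactly. Their poses are not given: they have to be found in the camera images.
- dicer: Bench dicer of cast aluminium, fixed on the table, 160 x 130 mm, cheeks 60 mm high; its pusher lid stands swung back at the rear, 280 mm high. Origin on the table under the middle of the cassette bay; x to the rear along the rails, y to its left, z up; cassette and tongue come out at the front, -x.
- plate_mid (a point): Nominal middle of the dark steel locking plate's top (z = 50 mm; plate 60 mm wide, 10 mm thick, reaching 30 mm or more to the front of this point). Its one 13 mm through hole lies on the centre line, but the plate is bolted on through slots and gets shifted: the hole is up to 14 mm to the front or rear of this point, hidden under the cassette and not measured. The plate does not give.
- cassette (a joint): Slide of the blade cassette (blue frame 110 x 96 mm, z = 56 to 76 mm, with a grid of steel blades), m. 0: nominally home, the tongue's hole right above plate_mid; positive: pulled out to the front; range -0.022 to 0.070, starts 0.040 to 0.060. Moves stiffly (2.5 N), stays where it is left; there is no stop at home.
- tongue_hole (a point): Centre of the mouth of the 14 mm through hole in the cassette's tongue, at its top face (z = 59 mm); moves with the cassette, at x = -102 mm minus the cassette joint, y = 0 in the dicer's frame. The tongue is a flat steel tab 34 mm wide, 8 mm thick, ending 23 mm in front of the hole, 1 mm above the locking plate. Axes as the dicer's.
- cassette_lip (a point): Middle of the front face of the upright steel lip on the cassette, 44 mm behind the tongue's hole, at z = 78 mm; the lip is 80 mm wide, from z = 59 to 88 mm, its top edge rolled (3.5 mm radius). Push here to slide the cassette in. Axes as the dicer's.
- boss_hole (a point): Centre of the mouth of the 13 mm through hole in the parking boss on the dicer's right, a block 34 x 36 mm, 19 mm thick, top at z = 59 mm. The pin stands in it at the start, collar on the boss, locked by its balls.
- pin: Ball-lock pin, 0.17 kg, upright. Origin on its axis at the underside of its steel collar (26 mm across, 5 mm thick); z up; the button is on its -x side. Below: shank 12 mm across, 31 mm long; two balls 24 mm below the collar stand out 2.7 mm each to the sides (y) while the button is out, and are flush while it is pressed home. Tongue, gap and plate are 19 mm thick together, as is the boss.
- pin_head (a point): Centre of the pin's black grip head, on the axis 27 mm above the collar's underside; head 22 mm (x) by 20 mm (y), from 5 to 47 mm above that underside. At the start the button side faces the dicer's front, up to 0.6 rad either way. Pinch the head across x to press the button: it then measures 23.5 mm, from x = -12.5 (button) to +11 mm (ribbed back).
- pin_tip (a point): Centre of the flat nose of the pin, 31 mm below its origin; the last 2 mm of the shank taper from 12 to 10 mm across.
- pin_button (a joint): Red thumb button in the pin's head, 13 mm wide, from 13 to 41 mm above the collar's underside, 5.5 mm proud when out, 1.5 mm when in. m; 0: out (balls out), 0.004: pressed home (balls in). Sprung: 6 N to start it, 12 N to hold it home, so squeeze with 25 N or more.
- ramekin: Ribbed cream ramekin, 68 mm across, 37 mm high, loose on the table to the left of the tongue; origin under its centre. Bystander.
- spice_jar: Spice jar with a yellow cap, 45 mm across, 100 mm high, loose on the table right of the dicer; origin under its centre. Bystander.
- veg_pan: Steel insert pan, 108 x 176 mm, 65 mm high, loose on the table left of the dicer; origin under its centre. Bystander.
There are look-alikes about, which are no part of the job. Of the things that look like the pin, the smallest one is meant.

How it is judged:
By the outcome, as a careful person would: the job done as asked, in the order asked, and still so for the second after the job is handed in, with the robot touching nothing.
It also fails if it takes over 67 s, if anything falls off the work surface, if the arm or the gripper's body presses on something with over 40 N, if the wrist force passes 120 N, or if a joint passes its speed limit or range.

## Working session

There is one attempt and no reset: what is moved stays moved. The work goes in short steps, Python scripts to look and compute and a tool call to move; the robot and the scene stay as the last step left them, time stands still between calls to the robot, and variables do not carry over. Pictures are saved under pics/ and viewed, at most 10 in all, crops included, and the job is handed in when it is done.

Besides the shell and the picture viewer there is one more tool, called after "Emit:" as name([rows], argument=value, ...), one row to a line, values as JSON. servo_tool: Moves the arm, as the interface text tells. Its arguments: {"type":"object","properties":{"series":{"type":"array"},"claw":{"type":"number"},"grip_force":{"type":"number"}},"required":["series"]}

```bash
mkdir -p pics; cat > h.py <<'E'
import numpy as np, cv2
from station import telemetry, eyes, ticket, recognise, trace
def cal(n):
    c=eyes.calibration(n); return np.array(c['mtx'],float),float(c['k1']),cv2.Rodrigues(np.array(c['rvec'],float))[0],np.array(c['tvec'],float).ravel()
def proj(n,P):
    K,k,R,t=cal(n); p=(R@np.atleast_2d(P).T).T+t; s=p[:,:2]/p[:,2:]; s=s*(1+k*(s**2).sum(1,keepdims=True))
    return s@K[:2,:2].T+K[:2,2]
def ray(n,uv,z):
    K,k,R,t=cal(n); d=np.linalg.solve(K,np.array([uv[0],uv[1],1.]))[:2]; s=d.copy()
    for _ in range(30): s=d/(1+k*(s@s))
    v=R.T@np.array([s[0],s[1],1]); o=-R.T@t
    return o+v*(z-o[2])/v[2]
def save(n,f,crop=None,sc=1):
    im=eyes.grab_frame(n); o=im
    if crop: o=im[crop[1]:crop[3],crop[0]:crop[2]]
    cv2.imwrite('pics/'+f,cv2.resize(o,None,fx=sc,fy=sc,interpolation=cv2.INTER_CUBIC)[:,:,::-1]); return im
E
python3 - <<'E'
from h import *
a=eyes.grab_frame('scene'); b=eyes.grab_frame('side')
cv2.imwrite('pics/a.png',cv2.resize(np.vstack([a,b]),(480,600))[:,:,::-1]); cv2.imwrite('pics/scene.png',a[:,:,::-1]);cv2.imwrite('pics/side.png',b[:,:,::-1])
for c in('scene','side'):
  for n in('dicer','pin','pin_head','tongue_hole','cassette_lip','boss_hole','ramekin','spice_jar','veg_pan','pin_button'):
    try:
      for r in recognise(c,n)[:4]: print(c,n,np.round(r['position'],3),round(r['conf'],2),proj(c,r['position']).round()[0])
    except Exception as e: print(c,n,e)
print(telemetry.get_state())
E
```

```text
scene dicer [ 0.627 -0.386  0.078] 0.8 [435. 196.]
scene dicer [ 0.526 -0.037  0.065] 0.4 [306. 150.]
scene pin [ 0.515 -0.416  0.088] 0.87 [400. 215.]
scene pin [ 0.418 -0.462  0.08 ] 0.7 [371. 249.]
scene pin [ 0.373 -0.396  0.104] 0.54 [327. 227.]
scene pin_head [ 0.513 -0.415  0.087] 0.96 [399. 216.]
scene pin_head [ 0.418 -0.463  0.082] 0.96 [371. 248.]
scene pin_head [ 0.373 -0.394  0.103] 0.48 [326. 227.]
scene pin_head [ 0.515 -0.327  0.077] 0.25 [371. 200.]
scene tongue_hole [ 0.522 -0.323  0.074] 0.94 [373. 199.]
scene cassette_lip [ 0.515 -0.324  0.076] 0.61 [371. 199.]
scene boss_hole [ 0.625 -0.385  0.074] 0.56 [434. 198.]
scene boss_hole [ 0.519 -0.325  0.076] 0.24 [373. 199.]
scene ramekin [ 0.515 -0.418  0.089] 0.74 [401. 215.]
scene spice_jar [ 0.511 -0.516  0.065] 0.73 [434. 255.]
scene veg_pan [ 0.527 -0.037  0.065] 0.67 [306. 150.]
scene veg_pan [ 0.518 -0.323  0.072] 0.64 [371. 200.]
scene pin_button [ 0.503 -0.413  0.085] 0.5 [394. 218.]
side dicer [ 0.619 -0.382  0.076] 0.84 [386. 206.]
side pin [ 0.42  -0.468  0.085] 0.78 [333. 248.]
side pin [ 0.366 -0.401  0
[... 627 characters left out ...]
503 -0.416  0.091] 0.57 [354. 222.]
{'t': 1.1, 'q': array([-1.04788095e+00,  3.58565243e-01,  1.18974635e-02, -1.97905487e-05,
       -1.22413700e+00, -2.88095633e-01]), 'qd': array([ 0.00154019,  0.00025299,  0.0002957 , -0.00087294,  0.00014155,
       -0.00247049]), 'joint_efforts': array([ 6.47805646e-04, -5.82402456e+01,  2.93302470e+01,  7.00232998e+00,
        1.23732441e-02, -1.46381637e-05]), 'eef_pos': array([ 0.15702192, -0.65644028,  0.22657906]), 'ee_rot': array([ 3.14157926e+00,  1.54451172e-05, -2.90677963e+00]), 'force': array([ 0.1726574 , -0.19998297,  0.05851716]), 'moment': array([ 0.04587   , -0.05154261,  0.07454101]), 'gripper_force': 0.0, 'width': 0.08744760271654818}
```

View pics/scene.png

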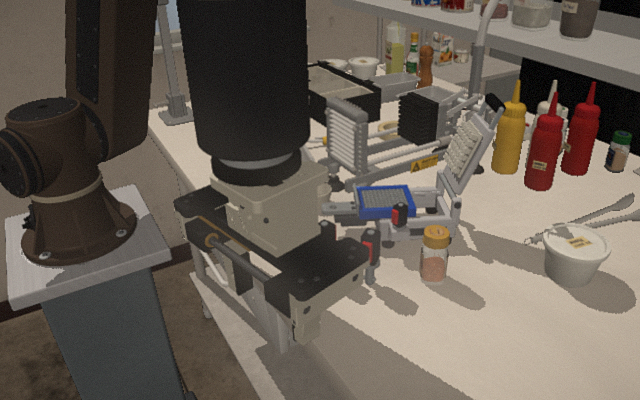

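View pics/side.png

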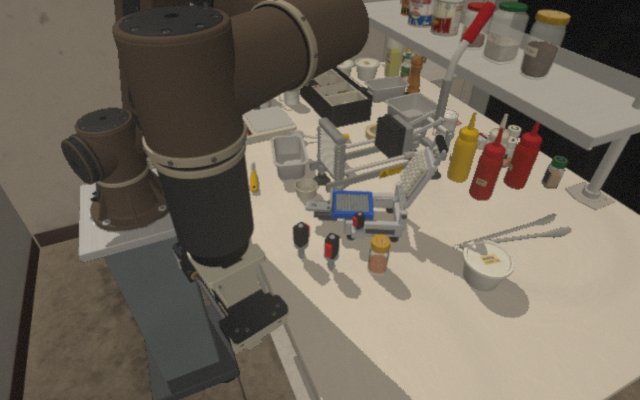

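```bash
python3 - <<'E'
import cv2,numpy as np
a=cv2.imread('pics/scene.png')[165:285,310:470]; b=cv2.imread('pics/side.png')[165:285,280:440]
cv2.imwrite('pics/crop.png',np.hstack([cv2.resize(x,(400,300),interpolation=cv2.INTER_CUBIC) for x in(a,b)]))
from h import *
for n,l in(('scene',[(345,168)]),('side',[(317,208),(309,208),(333,196),(373,196),(371,216),(331,214)])):
  for uv in l: print(n,uv,ray(n,uv,.059 if uv[0]<320 else .076).round(3))
E
```

```text
scene (345, 168) [ 0.545 -0.184  0.076]
side (317, 208) [ 0.456 -0.3    0.059]
side (309, 208) [ 0.436 -0.291  0.059]
side (333, 196) [ 0.507 -0.29   0.076]
side (373, 196) [ 0.607 -0.333  0.076]
side (371, 216) [ 0.561 -0.401  0.076]
side (331, 214) [ 0.471 -0.353  0.076]
```

View pics/crop.png

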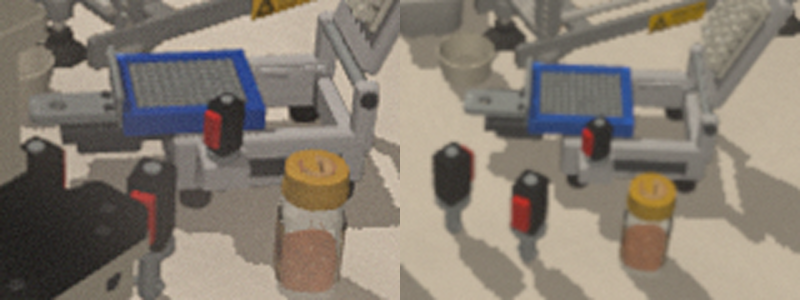

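The three pin look-alikes are at side (360,222), which stands in the boss with its head at z≈0.088, and at (333,248) and (302,237), both on the table. The two on the table are visibly bigger and stand free. The one in the boss is the smallest and is parked as described, so that's the one. The tongue points front-left, with its hole at about side (317,208).

```bash
cat >> h.py <<'E'
def plan(target,yaw=None,n=10,start=None):
    s=telemetry.get_state(); p=np.array(s['eef_pos']); y=s['ee_rot'][2]
    if start is not None: p,y=np.array(start[:3]),start[3]
    dy=0 if yaw is None else (yaw-y+np.pi)%(2*np.pi)-np.pi
    d=(np.array(target)-p)*1000/n; rows=[]
    for i in range(n):
        c,si=np.cos(y),np.sin(y)
        rows.append([round(float(v),1) for v in (c*d[0]+si*d[1], si*d[0]-c*d[1], -d[2])]+[round(-dy/n,4)]); y+=dy/n
    print(rows)
E
python3 - <<'E'
from h import *
s=telemetry.get_state(); p=s['eef_pos']
m=p+(np.array([.42,-.36,.32])-p)*.5
plan(m,-2.45); plan([.42,-.36,.32],-2.0,start=[*m,-2.45])
K,k,R,t=cal('wrist'); print('cam',-R.T@t, R[2],p)
E
```

```text
[[-16.2, 11.4, -4.7, np.float64(-0.0457)], [-16.7, 10.6, -4.7, np.float64(-0.0457)], [-17.2, 9.8, -4.7, np.float64(-0.0457)], [-17.6, 9.0, -4.7, np.float64(-0.0457)], [-18.0, 8.2, -4.7, np.float64(-0.0457)], [-18.4, 7.4, -4.7, np.float64(-0.0457)], [-18.7, 6.5, -4.7, np.float64(-0.0457)], [-19.0, 5.7, -4.7, np.float64(-0.0457)], [-19.2, 4.8, -4.7, np.float64(-0.0457)], [-19.4, 3.9, -4.7, np.float64(-0.0457)]]
[[-19.6, 3.0, -4.7, -0.045], [-19.7, 2.1, -4.7, -0.045], [-19.8, 1.3, -4.7, -0.045], [-19.8, 0.4, -4.7, -0.045], [-19.8, -0.5, -4.7, -0.045], [-19.8, -1.4, -4.7, -0.045], [-19.7, -2.3, -4.7, -0.045], [-19.6, -3.2, -4.7, -0.045], [-19.4, -4.1, -4.7, -0.045], [-19.2, -4.9, -4.7, -0.045]]
cam [ 0.07872361 -0.6753446   0.38502426] [ 0.29021229  0.06929279 -0.95445028] [ 0.15702192 -0.65644028  0.22657906]
```

Emit:
servo_tool([
  [[-16.2,11.4,-4.7,-0.0457],[-16.7,10.6,-4.7,-0.0457],[-17.2,9.8,-4.7,-0.0457],[-17.6,9.0,-4.7,-0.0457],[-18.0,8.2,-4.7,-0.0457],[-18.4,7.4,-4.7,-0.0457],[-18.7,6.5,-4.7,-0.0457],[-19.0,5.7,-4.7,-0.0457],[-19.2,4.8,-4.7,-0.0457],[-19.4,3.9,-4.7,-0.0457]],
])

```text
t: 1.93
eef_pos: [0.2889, -0.5076, 0.274]
ee_rot: [-3.141, 0.0, -2.448]
force: [0.5, -0.7, -0.7]
width: 0.0875
gripper_force: 0.0
```

Emit:
servo_tool([
  [[-19.6,3.0,-4.7,-0.045],[-19.7,2.1,-4.7,-0.045],[-19.8,1.3,-4.7,-0.045],[-19.8,0.4,-4.7,-0.045],[-19.8,-0.5,-4.7,-0.045],[-19.8,-1.4,-4.7,-0.045],[-19.7,-2.3,-4.7,-0.045],[-19.6,-3.2,-4.7,-0.045],[-19.4,-4.1,-4.7,-0.045],[-19.2,-4.9,-4.7,-0.045]],
])

```text
t: 2.77
eef_pos: [0.4204, -0.3592, 0.321]
ee_rot: [-3.141, 0.0, -1.998]
force: [1.3, 0.8, -0.2]
width: 0.0878
gripper_force: 0.0
```

```bash
python3 - <<'E'
from h import *
s=telemetry.get_state(); print(s['t'],s['eef_pos'],s['ee_rot'],s['q'],s['force'])
im=save('wrist','w1.png')
for n in('dicer','cassette','pin','pin_head','tongue_hole','cassette_lip','boss_hole','pin_button'):
  for r in recognise('wrist',n)[:4]: print(n,np.round(r['position'],3),round(r['conf'],2),proj('wrist',r['position']).round()[0])
r=trace('wrist','cassette')
if r:
  m=r[0]['mask'].astype(np.uint8); print(m.sum(), cv2.minAreaRect(cv2.findNonZero(m)))
E
```

```text
2.7667 [ 0.42041902 -0.35915034  0.32098666] [-3.14123824e+00  3.17440335e-05 -1.99755397e+00] [-3.52734323e-01  1.08776105e-01 -1.03813147e-01 -5.57204591e-06
 -1.35785128e+00 -7.40221503e-02] [ 1.29617868  0.7982523  -0.21620397]
dicer [ 0.612 -0.39   0.075] 0.61 [194. 201.]
cassette [ 0.528 -0.323  0.067] 0.58 [266. 218.]
pin [ 0.417 -0.453  0.107] 0.95 [293. 102.]
pin [ 0.513 -0.413  0.105] 0.81 [239. 165.]
pin [ 0.374 -0.391  0.108] 0.59 [345. 134.]
pin_head [ 0.511 -0.41   0.11 ] 0.84 [239. 167.]
pin_head [ 0.375 -0.39   0.105] 0.63 [345. 135.]
pin_head [ 0.416 -0.453  0.106] 0.61 [292. 102.]
tongue_hole [ 0.525 -0.326  0.07 ] 0.84 [267. 217.]
cassette_lip [ 0.516 -0.407  0.105] 0.42 [239. 170.]
boss_hole [ 0.613 -0.387  0.072] 0.91 [194. 206.]
boss_hole [ 0.514 -0.41   0.104] 0.68 [239. 167.]
pin_button [ 0.504 -0.411  0.096] 0.61 [246. 163.]
pin_button [ 0.392 -0.387  0.102] 0.57 [333. 144.]
pin_button [ 0.408 -0.463  0.094] 0.44 [296.  92.]
5626 ((275.9149475097656, 218.333251953125), (124.12113952636719, 65.435302734375), 2.337306022644043)
```

View pics/w1.png

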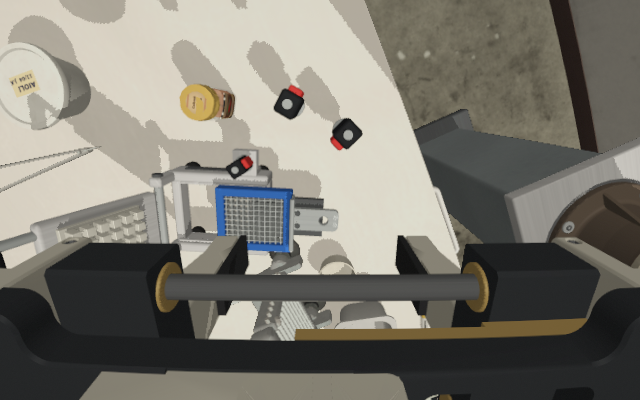

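```bash
python3 - <<'E'
import cv2
a=cv2.imread('pics/w1.png')[145:260,205:345]
cv2.imwrite('pics/w1c.png',cv2.resize(a,None,fx=5,fy=5,interpolation=cv2.INTER_CUBIC))
E
```

```text
(no output)
```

View pics/w1c.png

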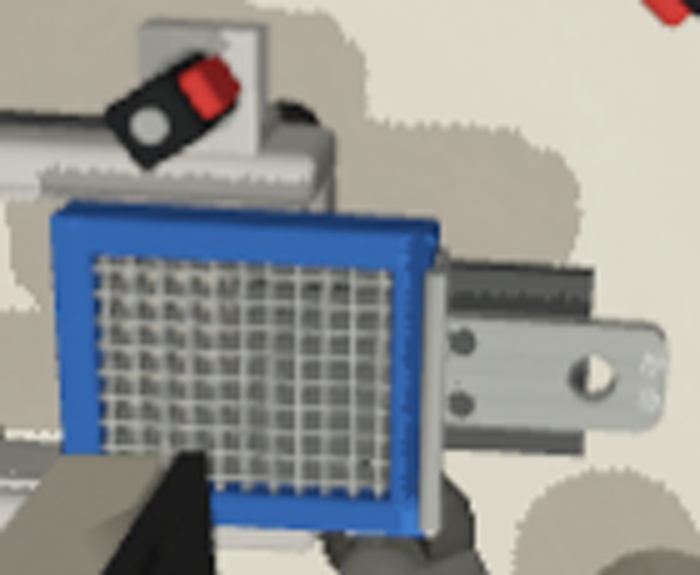

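```bash
cat > m1.py <<'E'
from h import *
P=lambda x,y,z: ray('wrist',(205+(x+.5)/5-.5,145+(y+.5)/5-.5),z)
f=lambda v: v.round(4)
H=P(592,377,.059);print('hole',f(H))
a=P(470,316,.059),P(640,324,.059);b=P(460,425,.059),P(640,432,.059)
for u,v in(a,b): print('tongue edge dir',np.arctan2(*(u-v)[1::-1]), np.linalg.norm(u-v))
print('tongue width',f(a[1]),f(b[1]),np.linalg.norm(a[1]-b[1]))
t=P(666,378,.059);print('tip dist',np.linalg.norm((t-H)))
c=[P(*x,.076) for x in((55,212),(438,222),(430,535))]
for q in c:print('cas',f(q))
d=c[0]-c[1];print('frame front edge dir',np.arctan2(d[1],d[0]),np.linalg.norm(d),np.linalg.norm(c[1]-c[2]))
d=c[1]-c[2];print(np.arctan2(d[1],d[0])+np.pi/2)
print('disc',f(P(150,124,.106)),'mid161',f(P(161,118,.106)))
u,v=P(127,140,.106),P(195,90,.106);print('pin back->button',f(u),f(v),np.arctan2(*(v-u)[1::-1]))
bs=[P(*x,.059) for x in((140,22),(267,25),(262,152))];print('boss',[f(x) for x in bs],np.linalg.norm(bs[0]-bs[1]))
E
python3 m1.py
```

```text
hole [ 0.4529 -0.2835  0.059 ]
tongue edge dir -0.47958799866272805 0.05090534645466795
tongue edge dir -0.4717545364712635 0.055184251747558234
tongue width [ 0.4328 -0.293   0.059 ] [ 0.4471 -0.2609  0.059 ] 0.035088848738625576
tip dist 0.022420474269365217
cas [ 0.5674 -0.398   0.076 ]
cas [ 0.4702 -0.3501  0.076 ]
cas [ 0.5158 -0.2635  0.076 ]
frame front edge dir -0.4577367206793845 0.10839651697489168 0.0979454453951231
-0.48476694020019595
disc [ 0.5196 -0.4106  0.106 ] mid161 [ 0.5162 -0.4108  0.106 ]
pin back->button [ 0.5271 -0.4095  0.106 ] [ 0.5048 -0.4135  0.106 ] -2.964306383174834
boss [array([ 0.5245, -0.4345,  0.059 ]), array([ 0.4921, -0.4186,  0.059 ]), array([ 0.5108, -0.3867,  0.059 ])] 0.036103640579454185
```

```bash
cat > m2.py <<'E'
from m1 import *
ex=np.array([np.cos(-.472),np.sin(-.472)]);ey=np.array([-ex[1],ex[0]])
D=lambda p:(np.round(((p-H)[:2]@ex,(p-H)[:2]@ey),4))
print('--')
for n,x,z in(('cheek front top',(322,165),.06),('cheek front',(335,140),.06),('plate front',(594,268),.05),('plate front',(584,453),.05),('boss c1',(140,22),.059),('boss c3',(262,152),.059),('cas front',(438,222),.076),('lip top',(445,260),.088),('lip top',(430,530),.088)): print(n,D(P(*x,z)))
for uv in((155,178),(165,175),(180,172),(191,165),(162,240),(170,240)): print('rear',uv,D(ray('wrist',uv,.06)))
print('boss centre',D(np.array([.5177,-.4106])))
E
python3 m2.py | sed '1,/--/d'; python3 - <<'E'
import cv2
a=cv2.imread('pics/w1.png')[140:265,20:290]
cv2.imwrite('pics/w1d.png',cv2.resize(a,None,fx=2.9,fy=2.9,interpolation=cv2.INTER_CUBIC))
E
```

```text
cheek front top [ 0.0809 -0.0627]
cheek front [ 0.0771 -0.0703]
plate front [ 0.0007 -0.0318]
plate front [0.0012 0.0292]
boss c1 [ 0.1325 -0.102 ]
boss c3 [ 0.0985 -0.0656]
cas front [ 0.0457 -0.0515]
lip top [ 0.0425 -0.0441]
lip top [0.0458 0.0385]
rear (155, 178) [ 0.2496 -0.0555]
rear (165, 175) [ 0.2339 -0.0606]
rear (180, 172) [ 0.211  -0.0659]
rear (191, 165) [ 0.1938 -0.0769]
rear (162, 240) [0.2512 0.0445]
rear (170, 240) [0.2382 0.0438]Traceback (most recent call last):
  File "m2.py", line 7, in <module>
    print('boss centre',D(np.array([.5177,-.4106])))
                        ~^^^^^^^^^^^^^^^^^^^^^^^^^^
  File "m2.py", line 3, in <lambda>
    D=lambda p:(np.round(((p-H)[:2]@ex,(p-H)[:2]@ey),4))
                           ~^~
ValueError: operands could not be broadcast together with shapes (2,) (3,)
```

View pics/w1d.png

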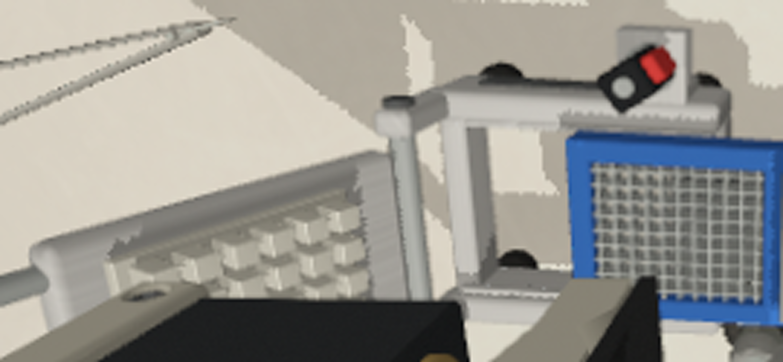

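```bash
python3 - <<'E'
from h import *
def tri(a,b):
    f=lambda z: np.linalg.norm(ray('wrist',a,z)-ray('side',b,z))
    z=min(np.arange(0,.4,.002),key=f); return z,f(z),ray('wrist',a,z)
print('lookalike',tri((288.5,103.5),(332,235)))
print('boss pin top',tri((235,170),(360,213)))
print('post top',tri((157,176),(434,176)))
H=np.array([.4529,-.2835]);ex=np.array([np.cos(-.472),np.sin(-.472)])
a=H+ex*(.044-.021-.014); s=[*a,.15,-2.043]
plan(s[:3],-2.043); plan([*a,.071],start=s)
plan([*(a+ex*.048),.071],start=[*a,.071,-2.043])
E
```

```text
lookalike (np.float64(0.114), np.float64(0.0037830202178545684), array([ 0.42012489, -0.45346237,  0.114     ]))
boss pin top (np.float64(0.11), np.float64(0.002963085027999413), array([ 0.51807802, -0.40997295,  0.11      ]))
post top (np.float64(0.232), np.float64(0.12676453425706172), array([ 0.53901017, -0.44208341,  0.232     ]))
[[-8.3, -0.7, 17.0, np.float64(0.0042)], [-8.4, -0.7, 17.0, np.float64(0.0042)], [-8.4, -0.7, 17.0, np.float64(0.0042)], [-8.4, -0.6, 17.0, np.float64(0.0042)], [-8.4, -0.6, 17.0, np.float64(0.0042)], [-8.4, -0.6, 17.0, np.float64(0.0042)], [-8.4, -0.5, 17.0, np.float64(0.0042)], [-8.4, -0.5, 17.0, np.float64(0.0042)], [-8.4, -0.5, 17.0, np.float64(0.0042)], [-8.4, -0.4, 17.0, np.float64(0.0042)]]
[[-0.0, 0.0, 7.9, 0.0], [-0.0, 0.0, 7.9, 0.0], [-0.0, 0.0, 7.9, 0.0], [-0.0, 0.0, 7.9, 0.0], [-0.0, 0.0, 7.9, 0.0], [-0.0, 0.0, 7.9, 0.0], [-0.0, 0.0, 7.9, 0.0], [-0.0, 0.0, 7.9, 0.0], [-0.0, 0.0, 7.9, 0.0], [-0.0, 0.0, 7.9, 0.0]]
[[-0.0, -4.8, -0.0, 0.0], [-0.0, -4.8, -0.0, 0.0], [-0.0, -4.8, -0.0, 0.0], [-0.0, -4.8, -0.0, 0.0], [-0.0, -4.8, -0.0, 0.0], [-0.0, -4.8, -0.0, 0.0], [-0.0, -4.8, -0.0, 0.0], [-0.0, -4.8, -0.0, 0.0], [-0.0, -4.8, -0.0, 0.0], [-0.0, -4.8, -0.0, 0.0]]
```

Emit:
servo_tool([
  [[-8.4,-0.6,17,0.0042],[-8.4,-0.6,17,0.0042],[-8.4,-0.6,17,0.0042],[-8.4,-0.6,17,0.0042],[-8.4,-0.6,17,0.0042],[-8.4,-0.6,17,0.0042],[-8.4,-0.6,17,0.0042],[-8.4,-0.6,17,0.0042],[-8.4,-0.6,17,0.0042],[-8.4,-0.6,17,0.0042]],
], claw=1, grip_force=20)

```text
t: 4.1
eef_pos: [0.4616, -0.2869, 0.1498]
ee_rot: [-3.141, -0.0, -2.043]
force: [0.1, -0.3, 0.3]
width: 0.0267
gripper_force: 0.0
```

Emit:
servo_tool([
  [[0,0,8,0],[0,0,8,0],[0,0,8,0],[0,0,8,0],[0,0,8,0],[0,0,8,0],[0,0,8,0],[0,0,8,0],[0,0,8,0],[0,0,7,0]],
])

```text
t: 4.93
eef_pos: [0.4616, -0.2868, 0.0707]
ee_rot: [3.141, -0.0, -2.042]
force: [0.2, 0.1, 0.8]
width: 0.0007
gripper_force: 0.0
```

Emit:
servo_tool([
  [[0,-4,0,0],[0,-4,0,0],[0,-4,0,0],[0,-4,0,0],[0,-4,0,0],[0,-3,0,0],[0,-3,0,0],[0,-2,0,0],[0,-2,0,0],[0,0,0,0]],
])

```text
t: 5.77
eef_pos: [0.4887, -0.3007, 0.0716]
ee_rot: [-3.141, -0.0, -2.042]
force: [-1.4, 0.1, 0.7]
width: 0.0004
gripper_force: 0.6
```

Emit:
servo_tool([
  [[0,-3,0,0],[0,-3,0,0],[0,-3,0,0],[0,-3,0,0],[0,-3,0,0],[0,-3,0,0],[0,-2,0,0],[0,-2,0,0],[0,0,0,0],[0,0,0,0]],
])

```text
t: 6.6
eef_pos: [0.5086, -0.3105, 0.0716]
ee_rot: [-3.141, 0.0, -2.042]
force: [-0.9, -0.1, 0.1]
width: 0.0002
gripper_force: 0.4
```

```bash
python3 - <<'E'
from h import *
s=telemetry.get_state(); p=s['eef_pos'];print(p,s['force'],s['t'])
ex=np.array([np.cos(-.472),np.sin(-.472)])
print('est lip rel H', (p[:2]-[.4529,-.2835])@ex+.021)
# retreat 10mm front, up, to above pin
a=p[:2]-ex*.012
plan([*a,.075],start=[*p,s['ee_rot'][2]])
m=np.array([.47,-.40,.24]);plan(m,-1.75,start=[*a,.16,-2.042])
E
```

```text
[ 0.50860468 -0.31053075  0.07155302] [-0.86490511 -0.09599236  0.14828795] 6.6
est lip rel H 0.08290400391380796
[[-0.0, 1.2, -0.3, 0.0], [-0.0, 1.2, -0.3, 0.0], [-0.0, 1.2, -0.3, 0.0], [-0.0, 1.2, -0.3, 0.0], [-0.0, 1.2, -0.3, 0.0], [-0.0, 1.2, -0.3, 0.0], [-0.0, 1.2, -0.3, 0.0], [-0.0, 1.2, -0.3, 0.0], [-0.0, 1.2, -0.3, 0.0], [-0.0, 1.2, -0.3, 0.0]]
[[9.7, -1.8, -8.0, -0.0292], [9.8, -1.5, -8.0, -0.0292], [9.8, -1.3, -8.0, -0.0292], [9.8, -1.0, -8.0, -0.0292], [9.9, -0.7, -8.0, -0.0292], [9.9, -0.4, -8.0, -0.0292], [9.9, -0.1, -8.0, -0.0292], [9.9, 0.2, -8.0, -0.0292], [9.9, 0.5, -8.0, -0.0292], [9.9, 0.8, -8.0, -0.0292]]
```

Emit:
servo_tool([
  [[0,6,0,0],[0,6,0,0],[0,0,-12,0],[0,0,-12,0],[0,0,-12,0],[0,0,-12,0],[0,0,-12,0],[0,0,-12,0],[0,0,-12,0],[0,0,-5,0]],
])

```text
t: 7.43
eef_pos: [0.498, -0.305, 0.1626]
ee_rot: [-3.138, 0.001, -2.041]
force: [0.9, -0.5, -0.3]
width: 0.0006
gripper_force: 0.0
```

Emit:
servo_tool([
  [[9.7,-1.8,-8,-0.0292],[9.8,-1.5,-8,-0.0292],[9.8,-1.3,-8,-0.0292],[9.8,-1,-8,-0.0292],[9.9,-0.7,-8,-0.0292],[9.9,-0.4,-8,-0.0292],[9.9,-0.1,-8,-0.0292],[9.9,0.2,-8,-0.0292],[9.9,0.5,-8,-0.0292],[9.9,0.8,-8,-0.0292]],
], claw=-1)

```text
t: 8.27
eef_pos: [0.4691, -0.4001, 0.2406]
ee_rot: [-3.141, 0.0, -1.748]
force: [0.2, -0.7, 0.0]
width: 0.0615
gripper_force: 0.0
```

```bash
python3 - <<'E'
from h import *
s=telemetry.get_state(); print(s['t'],s['eef_pos'],s['ee_rot'][2],s['width'])
im=save('wrist','w2.png')
H=np.array([.4529,-.2835]);ex=np.array([np.cos(-.472),np.sin(-.472)])
print(proj('wrist',[[*(H+.038*ex),.059],[.518,-.41,.106]]))
E
```

```text
8.2667 [ 0.46910961 -0.40007393  0.24064893] -1.7481498635880648 0.061491326268630846
[[322.70899968 256.11850766]
 [274.53019475 189.11559395]]
```

View pics/w2.png

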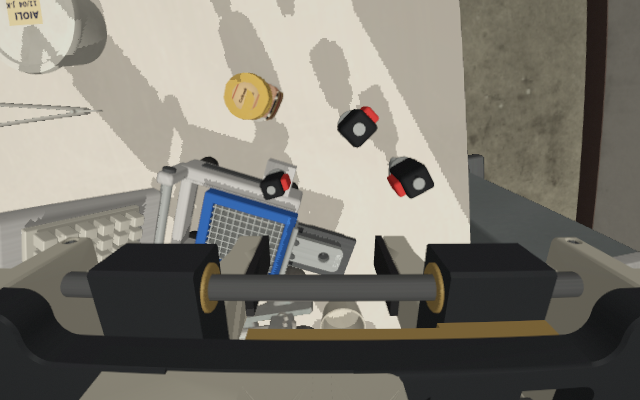

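```bash
python3 - <<'E'
import cv2
a=cv2.imread('pics/w2.png')[165:265,240:365]
cv2.imwrite('pics/w2c.png',cv2.resize(a,None,fx=6,fy=6,interpolation=cv2.INTER_CUBIC))
E
```

```text
(no output)
```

View pics/w2c.png

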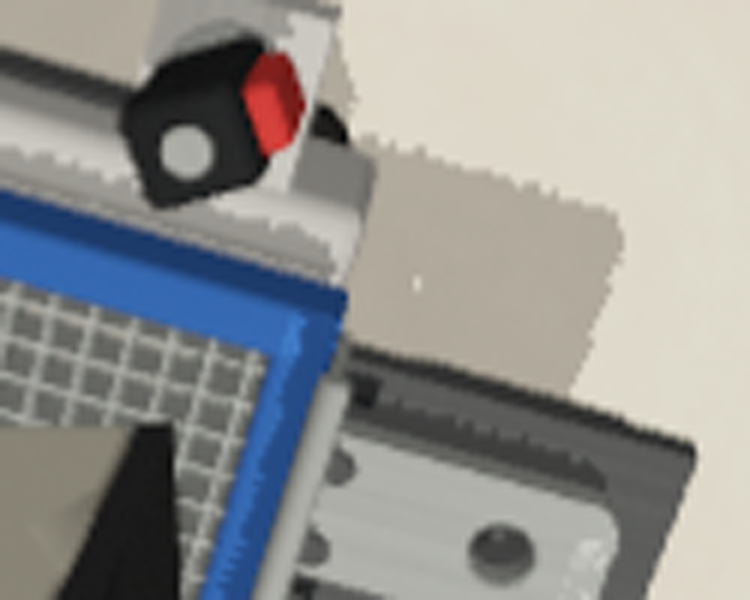

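```bash
python3 - <<'E'
from h import *
P=lambda x,y,z: ray('wrist',(240+(x+.5)/6-.5,165+(y+.5)/6-.5),z)
H=np.array([.4529,-.2835]);ex=np.array([np.cos(-.472),np.sin(-.472)]);ey=np.array([-ex[1],ex[0]])
h=P(502,553,.059);print('hole',h,(h[:2]-H)@ex,(h[:2]-H)@ey)
q=P(690,450,.05);print('platefront',(q[:2]-H)@ex,(q[:2]-H)@ey)
d=P(187,152,.106);print('disc',d)
a,b=P(160,208,.106),P(262,162,.106);print('edge',np.arctan2(*(a-b)[1::-1]),np.linalg.norm(a-b))
a,b=P(125,112,.106),P(160,208,.106);print('back',np.arctan2(*(b-a)[1::-1])-np.pi/2,np.linalg.norm(a-b))
a,b=P(245,92,.1),P(272,152,.1);print('btn',np.arctan2(*(b-a)[1::-1])-np.pi/2,np.linalg.norm(a-b))
yaw=.13-np.pi/2
plan([.518,-.41,.19],yaw); plan([.518,-.41,.115],start=[.518,-.41,.19,yaw])
E
```

```text
hole [ 0.48621752 -0.29976289  0.059     ] 0.03706882582837564 0.0006637117485270207
platefront 0.00416220258828379 -0.030301189584449006
disc [ 0.52204164 -0.40984516  0.106     ]
edge 0.25554861152945507 0.019896754185861645
back 0.11130411179361799 0.01791813226157594
btn 0.20393553819679822 0.011632949475441785
[[-0.1, -4.9, 5.2, np.float64(-0.0306)], [0.1, -4.9, 5.2, np.float64(-0.0306)], [0.3, -4.9, 5.2, np.float64(-0.0306)], [0.4, -4.9, 5.2, np.float64(-0.0306)], [0.6, -4.9, 5.2, np.float64(-0.0306)], [0.7, -4.9, 5.2, np.float64(-0.0306)], [0.9, -4.9, 5.2, np.float64(-0.0306)], [1.0, -4.8, 5.2, np.float64(-0.0306)], [1.1, -4.8, 5.2, np.float64(-0.0306)], [1.3, -4.8, 5.2, np.float64(-0.0306)]]
[[0.0, -0.0, 7.5, 0.0], [0.0, -0.0, 7.5, 0.0], [0.0, -0.0, 7.5, 0.0], [0.0, -0.0, 7.5, 0.0], [0.0, -0.0, 7.5, 0.0], [0.0, -0.0, 7.5, 0.0], [0.0, -0.0, 7.5, 0.0], [0.0, -0.0, 7.5, 0.0], [0.0, -0.0, 7.5, 0.0], [0.0, -0.0, 7.5, 0.0]]
```

Emit:
servo_tool([
  [[-0.1,-4.9,5.2,-0.034],[0.1,-4.9,5.2,-0.034],[0.3,-4.9,5.2,-0.034],[0.4,-4.9,5.2,-0.034],[0.6,-4.9,5.2,-0.034],[0.7,-4.9,5.2,-0.034],[0.9,-4.9,5.2,-0.034],[1,-4.8,5.2,-0.034],[1.1,-4.8,5.2,-0.034],[1.3,-4.8,5.2,-0.034]],
], claw=0.18)

```text
t: 9.15
eef_pos: [0.5183, -0.407, 0.1878]
ee_rot: [-3.142, 0.0, -1.408]
force: [0.7, -0.4, -0.4]
width: 0.0359
gripper_force: 0.0
```

```bash
python3 - <<'E'
from h import *
s=telemetry.get_state(); print(s['eef_pos'],s['ee_rot'][2],s['width'])
for c in('wrist','side'):
  eyes.grab_frame(c)
  for r in recognise(c,'pin_head'): print(c,np.round(r['position'],3),r['conf'])
plan([.5175,-.4102,.115])
E
```

```text
[ 0.51828064 -0.40700763  0.18777657] -1.4084570441200044 0.03589322891504019
wrist [ 0.427 -0.455  0.101] 0.85
wrist [ 0.379 -0.395  0.082] 0.81
wrist [ 0.521 -0.414  0.111] 0.71
side [ 0.366 -0.399  0.078] 0.95
side [ 0.421 -0.466  0.084] 0.86
side [ 0.515 -0.419  0.092] 0.5
[[0.3, 0.1, 7.3, 0.0], [0.3, 0.1, 7.3, 0.0], [0.3, 0.1, 7.3, 0.0], [0.3, 0.1, 7.3, 0.0], [0.3, 0.1, 7.3, 0.0], [0.3, 0.1, 7.3, 0.0], [0.3, 0.1, 7.3, 0.0], [0.3, 0.1, 7.3, 0.0], [0.3, 0.1, 7.3, 0.0], [0.3, 0.1, 7.3, 0.0]]
```

Emit:
servo_tool([
  [[0.4,0.1,7.3,0],[0.4,0.1,7.3,0],[0.4,0.1,7.3,0],[0.4,0.1,7.3,0],[0.4,0.1,7.3,0],[0.4,0.1,7.3,0],[0.4,0.1,7.3,0],[0.4,0.1,7.3,0],[0.4,0.1,7.3,0],[0.4,0.1,7.3,0]],
])

```text
t: 10.18
eef_pos: [0.5178, -0.4117, 0.1148]
ee_rot: [3.142, 0.0, -1.41]
force: [-0.5, 0.1, 0.7]
width: 0.0361
gripper_force: 0.0
```

Emit:
servo_tool([
  [[0,0,4,0],[0,0,4,0],[0,0,5,0],[0,0,5,0],[0,0,6,0],[0,0,6,0],[0,0,6,0],[0,0,6,0],[0,0,4,0],[0,0,0,0]],
])

```text
t: 11.02
eef_pos: [0.5172, -0.4114, 0.0683]
ee_rot: [3.14, 0.001, -1.41]
force: [-0.1, -0.0, -0.2]
width: 0.0355
gripper_force: 0.0
```

Emit:
servo_tool([
  [[0,0,0,0],[0,0,0,0],[0,0,0,0],[0,0,0,0],[0,0,0,0],[0,0,0,0],[0,0,0,0],[0,0,0,0],[0,0,0,0],[0,0,0,0]],
], claw=1, grip_force=40)

```text
t: 11.85
eef_pos: [0.5193, -0.4118, 0.0701]
ee_rot: [-3.139, -0.001, -1.409]
force: [5.5, 0.8, -1.7]
width: 0.0227
gripper_force: 39.7
```

Emit:
servo_tool([
  [[0,-1,0,0],[0,-1,0,0],[0,0,-2,0],[0,0,-4,0],[0,0,-6,0],[0,0,-6,0],[0,0,-6,0],[0,0,-6,0],[0,0,-6,0],[0,0,-4,0]],
])

```text
t: 12.68
eef_pos: [0.5197, -0.4114, 0.1106]
ee_rot: [-3.141, -0.0, -1.41]
force: [-0.2, -0.2, -1.3]
width: 0.0227
gripper_force: 39.7
```

Emit:
servo_tool([
  [[0,0,-4,0],[0,0,-4,0],[0,0,-4,0],[0,0,-4,0],[0,0,-4,0],[0,0,-4,0],[0,0,-4,0],[0,0,-4,0],[0,0,0,0],[0,0,0,0]],
])

```text
t: 13.52
eef_pos: [0.5199, -0.4114, 0.1418]
ee_rot: [-3.141, -0.0, -1.41]
force: [0.0, 0.2, -1.5]
width: 0.0227
gripper_force: 39.7
```

```bash
python3 - <<'E'
from h import *
s=telemetry.get_state(); print(s['t'],s['eef_pos'],s['ee_rot'],s['width'],s['force'],s['gripper_force'])
im=save('side','s2.png'); 
o=cv2.imread('pics/s2.png')[130:270,270:450]; w=save('wrist','w3f.png')
w=w[130:270,230:410][:,:,::-1]
cv2.imwrite('pics/s2c.png',np.vstack([np.hstack([cv2.resize(x,(400,311),interpolation=cv2.INTER_CUBIC) for x in(o,w)])]))
H=np.array([.4529,-.2835]);ex=np.array([np.cos(-.472),np.sin(-.472)])
h=H+.037*ex; off=np.array([.0007,.0005]); print('hole',h)
plan([*(h-off),.13])
E
```

```text
13.5167 [ 0.51991138 -0.4113967   0.14184932] [-3.14111771e+00 -2.61706634e-04 -1.40977047e+00] 0.022729956211315776 [ 0.02711371  0.17039581 -1.45056389] 39.66464817523956
hole [ 0.48585445 -0.30032274]
[[-11.5, 1.6, 1.1, 0.0], [-11.5, 1.6, 1.1, 0.0], [-11.5, 1.6, 1.1, 0.0], [-11.5, 1.6, 1.1, 0.0], [-11.5, 1.6, 1.1, 0.0], [-11.5, 1.6, 1.1, 0.0], [-11.5, 1.6, 1.1, 0.0], [-11.5, 1.6, 1.1, 0.0], [-11.5, 1.6, 1.1, 0.0], [-11.5, 1.6, 1.1, 0.0]]
```

View pics/s2c.png

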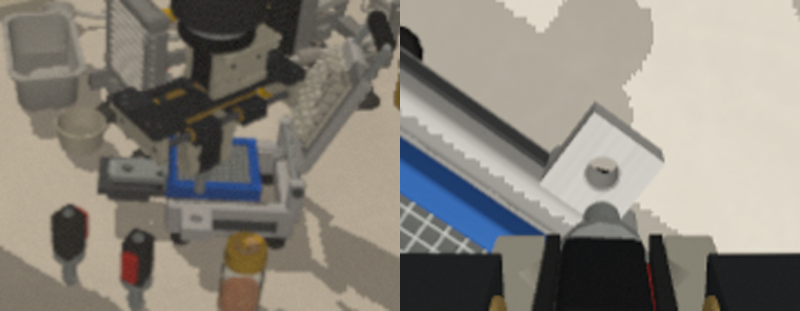

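```bash
python3 - <<'E'
from h import *
w=cv2.imread('pics/w3f.png')
print(ray('wrist',(230+203*.45-.3,130+174*.45-.3),.059))
g=cv2.cvtColor(w,cv2.COLOR_BGR2GRAY)[198:222,308:336]; print(g[::2,::1])
E
```

```text
[ 0.52022643 -0.40881861  0.059     ]
[[202 201 200 201 203 203 201 200 200 202 205 206 206 205 203 203 204 206
  207 206 205 206 207 207 206 204 201 201]
 [200 201 202 203 202 201 200 201 204 201 198 193 191 189 190 194 202 205
  205 205 206 207 207 205 202 200 201 203]
 [202 203 202 201 200 200 198 187 178 173 170 170 170 169 170 169 171 176
  185 201 206 206 203 201 201 202 204 206]
 [203 202 201 200 202 193 158 136 152 168 170 170 170 169 170 170 169 170
  171 163 191 200 200 202 204 205 205 204]
 [202 201 201 204 196 154 120 119 120 121 106  75  87  89 117 119 147 152
  122 100 152 188 202 204 205 204 203 203]
 [201 202 205 206 188 140 117 118 122 123 122 122 116 105 101 103 110 107
  102  98 144 183 203 204 204 203 204 205]
 [204 206 207 206 192 173 126 119 122 122 122 122 122 120 117 114 111 106
  101 107 158 199 204 204 203 204 206 206]
 [206 206 205 204 204 189 170 136 123 122 122 121 119 118 116 113 110 105
  120 152 185 202 204 204 205 206 205 204]
 [206 204 204 205 206 206 202 185 165 149 139 128 127 125 131 131 146 150
  173 195 202 203 205 206 206 205 205 205]
 [204 204 205 206 206 205 204 205 204 199 195 185 183 183 184 193 199 204
  203 203 204 206 206 205 205 205 205 206]
 [205 206 206 205 204 204 206 206 206 204 201 201 202 204 206 205 204 203
  204 205 206 206 205 205 205 206 206 206]
 [206 206 205 204 205 206 206 205 202 201 179 176 167 167 177 189 202 204
  206 206 205 205 205 206 206 206 207 210]]
```

```bash
python3 - <<'E'
from h import *
plan([.4859,-.3015,.1418])
E
```

```text
[[-11.4, 1.6, -0.0, 0.0], [-11.4, 1.6, -0.0, 0.0], [-11.4, 1.6, -0.0, 0.0], [-11.4, 1.6, -0.0, 0.0], [-11.4, 1.6, -0.0, 0.0], [-11.4, 1.6, -0.0, 0.0], [-11.4, 1.6, -0.0, 0.0], [-11.4, 1.6, -0.0, 0.0], [-11.4, 1.6, -0.0, 0.0], [-11.4, 1.6, -0.0, 0.0]]
```

Emit:
servo_tool([
  [[-11.4,1.6,0,0],[-11.4,1.6,0,0],[-11.4,1.6,0,0],[-11.4,1.6,0,0],[-11.4,1.6,0,0],[-11.4,1.6,0,0],[-11.4,1.6,0,0],[-11.4,1.6,0,0],[-11.4,1.6,0,0],[-11.4,1.6,0,0]],
])

```text
t: 14.45
eef_pos: [0.4854, -0.3003, 0.1417]
ee_rot: [-3.141, -0.0, -1.41]
force: [0.2, -0.2, -0.8]
width: 0.0226
gripper_force: 39.7
```

Emit:
servo_tool([
  [[0,0,0,0],[0,0,0,0],[0,0,0,0],[0,0,0,0],[0,0,0,0],[0,0,0,0],[0,0,0,0],[0,0,0,0],[0,0,0,0],[0,0,0,0]],
])

```text
t: 15.28
eef_pos: [0.4857, -0.3015, 0.1415]
ee_rot: [3.142, -0.0, -1.41]
force: [-0.1, -0.7, -1.3]
width: 0.0224
gripper_force: 39.7
```

```bash
python3 - <<'E'
from h import *
s=telemetry.get_state(); print(s['t'],s['eef_pos'],s['ee_rot'],s['width'])
w=save('wrist','w4f.png')
a=cv2.imread('pics/w3f.png')[170:250,260:380];b=w[170:250,260:380][:,:,::-1]
cv2.imwrite('pics/w4c.png',np.vstack([cv2.resize(x,(450,300),interpolation=cv2.INTER_CUBIC) for x in(a,b)]))
E
```

```text
15.2833 [ 0.48571734 -0.30148043  0.1415318 ] [ 3.14158749e+00 -2.98486701e-06 -1.40994917e+00] 0.022435371677398907
```

View pics/w4c.png

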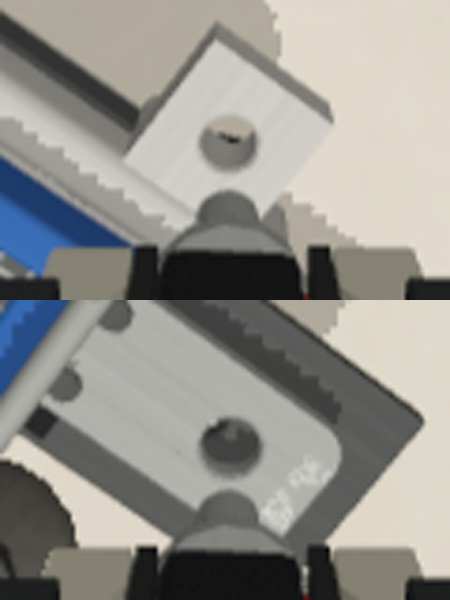

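Emit:
servo_tool([
  [[-1,0.5,5,0],[0,0,6,0],[0,0,6,0],[0,0,6,0],[0,0,6,0],[0,0,4,0],[0,0,3,0],[0,0,2,0],[0,0,2,0],[0,0,0,0]],
])

```text
t: 16.17
eef_pos: [0.4849, -0.3005, 0.1012]
ee_rot: [3.141, 0.0, -1.41]
force: [-0.1, 0.1, -2.5]
width: 0.0226
gripper_force: 39.7
```

Emit:
servo_tool([
  [[0,0,1,0],[0,0,1,0],[0,0,1,0],[0,0,1,0],[0,0,1,0],[0,0,1,0],[0,0,1,0],[0,0,0,0],[0,0,0,0],[0,0,0,0]],
])

```text
t: 17.0
eef_pos: [0.4851, -0.3005, 0.0946]
ee_rot: [-3.142, -0.0, -1.41]
force: [0.4, -0.2, -1.7]
width: 0.0229
gripper_force: 39.7
```

Emit:
servo_tool([
  [[0,0,0.5,0],[0,0,0.5,0],[0,0,0.5,0],[0,0,0.5,0],[0,0,0.5,0],[0,0,0.5,0],[0,0,0.5,0],[0,0,0.5,0],[0,0,0,0],[0,0,0,0]],
])

```text
t: 17.83
eef_pos: [0.4853, -0.3007, 0.0917]
ee_rot: [-3.141, -0.001, -1.409]
force: [-2.6, 2.0, 7.4]
width: 0.0222
gripper_force: 39.7
```

Emit:
servo_tool([
  [[0.3,-0.4,-0.3,0],[0.3,-0.4,0,0],[0.3,-0.4,0,0],[0.3,-0.4,0,0],[0.3,-0.4,0,0],[0.3,-0.4,0,0],[0.3,-0.4,0,0],[0.3,-0.4,0,0],[0.3,-0.4,0,0],[0.3,-0.4,0,0]],
])

```text
t: 18.67
eef_pos: [0.4872, -0.3025, 0.0916]
ee_rot: [3.138, 0.001, -1.41]
force: [-9.0, 3.9, 13.0]
width: 0.0231
gripper_force: 39.9
```

Emit:
servo_tool([
  [[0.3,-0.4,0,0],[0.3,-0.4,0,0],[0.3,-0.4,0,0],[0.3,-0.4,0,0],[0.3,-0.4,0,0],[0.3,-0.4,0,0],[0.3,-0.4,0,0],[0.3,-0.4,0,0],[0.3,-0.4,0,0],[0.3,-0.4,0,0]],
])

```text
t: 19.5
eef_pos: [0.4914, -0.3049, 0.0914]
ee_rot: [3.137, 0.001, -1.41]
force: [-8.2, 2.9, 10.0]
width: 0.0226
gripper_force: 39.9
```

Emit:
servo_tool([
  [[0.3,-0.4,-0.4,0],[0.3,-0.4,0,0],[0.3,-0.4,0,0],[0.3,-0.4,0,0],[0.3,-0.4,0,0],[0.3,-0.4,0,0],[0.3,-0.4,0,0],[0.3,-0.4,0,0],[0.3,-0.4,0,0],[0.3,-0.4,0,0]],
])

```text
t: 20.33
eef_pos: [0.4956, -0.3069, 0.0904]
ee_rot: [3.137, 0.002, -1.41]
force: [-9.1, 1.8, 2.6]
width: 0.0229
gripper_force: 39.9
```

Emit:
servo_tool([
  [[0.3,-0.4,0,0],[0.3,-0.4,0,0],[0.3,-0.4,0,0],[0.3,-0.4,0,0],[0.3,-0.4,0,0],[0.3,-0.4,0,0],[0.3,-0.4,0,0],[0.3,-0.4,0,0],[0.3,-0.4,0,0],[0.3,-0.4,0,0]],
])

```text
t: 21.17
eef_pos: [0.4966, -0.3087, 0.0898]
ee_rot: [3.131, 0.005, -1.411]
force: [-16.9, 3.3, 8.5]
width: 0.0227
gripper_force: 40.0
```

Emit:
servo_tool([
  [[-0.6,0.8,0,0],[-0.6,0.8,0,0],[-0.6,0.8,0,0],[-0.6,0.8,0,0],[0,0,0.4,0],[0,0,0.4,0],[0,0,0.4,0],[0,0,0.4,0],[0,0,0,0],[0,0,0,0]],
])

```text
t: 22.0
eef_pos: [0.496, -0.3079, 0.0894]
ee_rot: [3.136, 0.002, -1.41]
force: [-11.9, -0.4, 8.7]
width: 0.0227
gripper_force: 40.0
```

Emit:
servo_tool([
  [[0,0.7,0,0],[-0.1,0.7,0,0],[-0.1,0.7,0,0],[-0.1,0.8,0,0],[0,0,0.3,0],[0,0,0.3,0],[0,0,0.3,0],[0,0,0.3,0],[0,0,0,0],[0,0,0,0]],
])

```text
t: 22.83
eef_pos: [0.4956, -0.308, 0.0892]
ee_rot: [3.14, 0.0, -1.41]
force: [-8.0, 1.4, 8.9]
width: 0.0228
gripper_force: 40.0
```

Emit:
servo_tool([
  [[-0.2,0.6,0,0],[-0.2,0.6,0,0],[-0.2,0.6,0,0],[-0.3,0.6,0,0],[0,0,0.2,0],[0,0,0.2,0],[0,0,0,0],[0,0,0,0],[0,0,0,0],[0,0,0,0]],
])

```text
t: 23.67
eef_pos: [0.4939, -0.3075, 0.0878]
ee_rot: [3.142, 0.0, -1.41]
force: [-0.1, -0.0, -2.4]
width: 0.0227
gripper_force: 40.0
```

Emit:
servo_tool([
  [[0,0,0.6,0],[0,0,0.6,0],[0,0,0.8,0],[0,0,0.8,0],[0,0,0.8,0],[0,0,0.8,0],[0,0,0.8,0],[0,0,0.8,0],[0,0,0,0],[0,0,0,0]],
])

```text
t: 24.5
eef_pos: [0.4938, -0.3076, 0.082]
ee_rot: [3.142, 0.0, -1.41]
force: [-0.3, 0.7, -2.8]
width: 0.023
gripper_force: 40.0
```

Emit:
servo_tool([
  [[0,0,1,0],[0,0,1,0],[0,0,1,0],[0,0,1,0],[0,0,1,0],[0,0,1,0],[0,0,1,0],[0,0,1,0],[0,0,1,0],[0,0,1,0]],
])

```text
t: 25.33
eef_pos: [0.4938, -0.3076, 0.072]
ee_rot: [-3.142, -0.0, -1.41]
force: [0.3, 0.2, -2.2]
width: 0.0226
gripper_force: 40.0
```

Emit:
servo_tool([
  [[0,0,0.3,0],[0,0,0.3,0],[0,0,0.3,0],[0,0,0.3,0],[0,0,0.3,0],[0,0,0.2,0],[0,0,0.2,0],[0,0,0,0],[0,0,0,0],[0,0,0,0]],
])

```text
t: 26.17
eef_pos: [0.4938, -0.3076, 0.0703]
ee_rot: [-3.142, -0.0, -1.41]
force: [-1.4, 1.5, -0.2]
width: 0.0228
gripper_force: 40.0
```

Emit:
servo_tool([
  [[0,0,0.2,0],[0,0,0.2,0],[0,0,0.2,0],[0,0,0.1,0],[0,0,0,0],[0,0,0,0],[0,0,0,0],[0,0,0,0],[0,0,0,0],[0,0,0,0]],
])

```text
t: 27.0
eef_pos: [0.4939, -0.3076, 0.0701]
ee_rot: [-3.141, -0.0, -1.41]
force: [-2.1, 3.0, 6.8]
width: 0.0224
gripper_force: 40.0
```

Emit:
servo_tool([
  [[0,0,0,0],[0,0,0,0],[0,0,0,0],[0,0,0,0],[0,0,0,0],[0,0,0,0],[0,0,0,0],[0,0,0,0],[0,0,0,0],[0,0,0,0]],
], claw=0.2)

```text
t: 27.83
eef_pos: [0.4938, -0.3076, 0.0694]
ee_rot: [-3.142, -0.0, -1.41]
force: [0.2, 0.6, -0.0]
width: 0.0347
gripper_force: 0.0
```

Emit:
servo_tool([
  [[0,0,-2,0],[0,0,-4,0],[0,0,-8,0],[0,0,-12,0],[0,0,-15,0],[0,0,-15,0],[0,0,-15,0],[0,0,-15,0],[0,0,-15,0],[0,0,0,0]],
])

```text
t: 28.67
eef_pos: [0.4955, -0.3084, 0.1747]
ee_rot: [-3.137, -0.003, -1.409]
force: [0.6, -0.0, 0.6]
width: 0.0353
gripper_force: 0.0
```

Emit:
servo_tool([
  [[18,0,-12,0],[18,0,-12,0],[18,0,-12,0],[18,0,-12,0],[10,0,-10,0],[5,0,0,0],[0,0,0,0],[0,0,0,0],[0,0,0,0],[0,0,0,0]],
])

```text
t: 29.5
eef_pos: [0.5074, -0.3926, 0.2278]
ee_rot: [3.141, 0.001, -1.409]
force: [-0.5, -0.0, 0.4]
width: 0.0349
gripper_force: 0.0
```

```bash
python3 - <<'E'
from h import *
s=telemetry.get_state(); print(s['t'],s['eef_pos'],s['force'],s['width'])
w=save('wrist','w5f.png'); sd=save('side','s5f.png')
for r in recognise('wrist','pin_head'): print(np.round(r['position'],3),r['conf'])
for n in('ramekin','spice_jar','veg_pan'): print(n,[np.round(r['position'],3) for r in recognise('side',n)[:1]])
c=proj('wrist',[.4945,-.307,.08])[0]; x,y=int(c[0]),int(c[1]); print(c)
a=w[max(y-60,0):y+60,max(x-80,0):x+80]; c2=proj('side',[.4945,-.307,.08])[0].astype(int); b=sd[c2[1]-60:c2[1]+60,c2[0]-80:c2[0]+80]
cv2.imwrite('pics/fin.png',np.hstack([cv2.resize(i,(400,300),interpolation=cv2.INTER_CUBIC) for i in(a,b)])[:,:,::-1])
E
```

```text
29.5 [ 0.50741031 -0.39261748  0.22784159] [-0.51224328 -0.00825688  0.41387284] 0.0349383671443885
[ 0.495 -0.31   0.099] 0.62
[ 0.428 -0.452  0.104] 0.56
[ 0.658 -0.398  0.142] 0.32
ramekin [array([ 0.485, -0.159,  0.022])]
spice_jar [array([0.49 , 0.021, 0.033])]
veg_pan [array([0.492, 0.02 , 0.036])]
[321.42482703 258.68125849]
```

```bash
python3 - <<'E'
from h import *
w=cv2.imread('pics/w5f.png').astype(int); B,G,R=w[...,0],w[...,1],w[...,2]
c=proj('wrist',[.4945,-.307,.09])[0]
v,u=np.where((R>110)&(R>2*G)); k=np.hypot(u-c[0],v-c[1])<60; u,v=u[k],v[k]; print(len(u))
px=np.array([np.cos(.16),np.sin(.16)])
if len(u):
  d=[(ray('wrist',(a,b),.1)[:2]-[.4945,-.307])@px for a,b in zip(u,v)]; print('button along pin x',min(d),max(d))
import sys
s=cv2.imread('pics/s5f.png').astype(int);R,G=s[...,2],s[...,1]
c=proj('side',[.484,-.309,.086])[0];v,u=np.where((R>90)&(R>2*G));k=np.hypot(u-c[0],v-c[1])<15
print('side red',k.sum(),c,u[k].mean() if k.any() else '',v[k].mean() if k.any() else '')
eyes.grab_frame('scene')
print([(np.round(r['position'],3),round(r['conf'],2)) for r in recognise('scene','spice_jar')])
E
```

```text
89
button along pin x -0.014991309569579449 -0.010308478700928336
side red 29 [328.25315885 199.54916253] 326.8965517241379 198.79310344827587
[(array([ 0.51 , -0.518,  0.064]), 0.66)]
```

```bash
python3 -c "
from station import ticket; print(ticket.job_done())"
```

```text
the job is handed in; nothing more can be done
None
```

The cassette is in and the pin went down through the tongue and the plate with its collar flat on the tongue. I let go, the button reads as sprung out so the balls should be locked, and I handed the job in at about 30 s with the ramekin, spice jar and pan still in place.

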